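# Turn the row of wooden figures round for the visitors

### The job

Move the four turned wooden figures, one after another, from the drying rack to the empty display rack, one figure in each bay and in reverse order, because the visitors look from the other side: seen from the robot, the figure at the left end of the drying rack goes to the right end of the display rack, the next one beside it, and so on. Set each one down gently without dropping it or tipping it over, and leave all four standing upright and still on the floors of their bays.

Things in the scene. Friction and masses are not known exactly. Their poses are not given: they have to be found in the camera images.
- doll: Plain unpainted turned beech figure, round about its upright z axis, origin at the centre of its underside, loose, 60 g: a peg doll, 78.5 mm tall. Cylindrical body 36 mm in diameter up to 44 mm, then a neck and a ball head 29 mm in diameter. Best gripped round the body, 32 mm above its underside.
- tower: Plain unpainted turned beech figure, round about its upright z axis, origin at the centre of its underside, loose, 80 g: a castle tower, 98 mm tall, foot 38 mm in diameter, slim shaft 28 mm, topped by a wider cylindrical head 36 mm in diameter from 60 to 88 mm, with four battlement teeth above. Best gripped round the head, 74 mm above its underside.
- house: Plain unpainted turned beech figure, round about its upright z axis, origin at the centre of its underside, loose, 60 g: a round house, 78 mm tall. Cylindrical wall 34 mm in diameter up to 48 mm with a small dark door, then a pointed cone roof whose eaves are 37 mm in diameter. Best gripped round the wall, 30 mm above its underside.
- mushroom: Plain unpainted turned beech figure, round about its upright z axis, origin at the centre of its underside, loose, 70 g: a mushroom, 65 mm tall, foot 38 mm in diameter, thin stem 24 mm, flat-bottomed cap 48 mm in diameter with an upright rim from 36 to 49 mm and a dome above. Best gripped round the cap's rim, 42 mm above its underside.
- drying_rack: The drying rack where the row stands at the start: brown plank 80 x 250 mm, 15 mm thick, with an end cheek 10 mm thick and 45 mm high at each end; fixed. It may stand on either side of the robot. Origin at the centre of its underside, x across the plank (roughly away from the robot), y along it (towards the robot's left). Four places at y = +90, +30, -30, -90 mm, each with a birch slice.
- display_rack: The display rack, empty at the start: a pale plywood tray 66 x 245 mm, 15 mm high, fixed, with four open bays in a row between 5 mm walls; floor 5 mm thick, each bay 56 x 55 mm inside and 10 mm deep. Origin at the centre of its underside, x across the tray (roughly away from the robot), y along it (towards the robot's left). Bay centres at x = 0, y = +90, +30, -30, -90 mm, floor at z = 5 mm.
- slice_doll: The birch slice on which the doll stands at the start: a disc 53 mm in diameter, 12 mm thick, with dark bark round it, fixed on the drying rack (its top 27 mm above the table). Origin at the centre of its underside. It marks where in the row the doll began.
- slice_tower: The birch slice on which the tower stands at the start: a disc 53 mm in diameter, 12 mm thick, with dark bark round it, fixed on the drying rack (its top 27 mm above the table). Origin at the centre of its underside. It marks where in the row the tower began.
- slice_house: The birch slice on which the house stands at the start: a disc 53 mm in diameter, 12 mm thick, with dark bark round it, fixed on the drying rack (its top 27 mm above the table). Origin at the centre of its underside. It marks where in the row the house began.
- slice_mushroom: The birch slice on which the mushroom stands at the start: a disc 53 mm in diameter, 12 mm thick, with dark bark round it, fixed on the drying rack (its top 27 mm above the table). Origin at the centre of its underside. It marks where in the row the mushroom began.
Things that resemble listed ones, but are neither listed nor needed, are in the scene too. What is shaped like the mushroom but purple is not meant. What is shaped like the doll but pink is not meant.

How it is judged:
By the outcome, as a careful person would: the job done as asked, in the order asked, and still so for the second after the job is handed in, with the robot touching nothing.
It also fails if it takes over 128 s, if anything falls off the work surface, if the arm or the gripper's body presses on something with over 40 N, if the wrist force passes 120 N, or if a joint passes its speed limit or range.

### The arm

A 6-joint arm with a two-finger parallel gripper is mounted at the origin on the work surface. World frame = base frame: x ahead of the robot, y to its left, z up, the work surface at z = 0. Lengths are in mm, angles in degrees, forces in N, time in s.
With the tool pointing down it reaches from about 350 to 850 mm from the base axis. Payload 8.1 kg.
Tool frame: the origin (TCP) lies midway between the tips of the shut fingers; the grasp point (between the pads) lies 19 mm behind it (r.pinch_z is the distance from the TCP to the grasp point, in mm); z points along the fingers, y is the line along which they close (so a half turn about z gives the same grasp; the last joint's range is limited). The gripper opens to 85 mm and grips with 20 to 120 N. Pads are 22 mm wide; open, the fingers measure 114 mm over their backs; the gripper's body (76 mm by 85 mm) begins 54 mm behind the grasp point. The pads swing forward as they close: fully open they stand 13 mm farther back than shut.
Start: joints at [71.31, 7.471, 85.268, -0, 87.261, -4.893], TCP at [143.065, 582.699, 231.292] pointing down, gripper open.
Joint ranges: [-169.43, 169.43], [-51.17, 129.36], [1.28, 143.12], [-76.62, 256.62], [0, 156.53], [-152.29, 152.29]. Speed limits (degrees/s): [136.94, 136.94, 159.86, 180, 180, 180].

### API

Orientations are given as [roll, pitch, yaw] about the fixed x, y, z axes, in that order (R = Rz(yaw) Ry(pitch) Rx(roll)).
In Python, from bench import sensors, optics, job, r gives the robot as it stands.
- The arm moves only by the tool play_rows, never from a script. Its argument "motion" is a list that holds one entry, the list of rows, each a list of 6 numbers: the shift along the tool's x, y, z in cm, then the turn, a rotation vector about the tool's x, y, z in degrees. In form: [[[x, y, z, ax, ay, az], ...]]. A call has 1 to 5 rows; each row is the pose to reach, as a shift and turn from the pose commanded when the call began, along the tool's axes at that moment; what a row does not reach only later rows make up. A row lasts 1/10 s, in which the tool goes at most 50 mm and 8.59 degrees, less where a joint would pass 70% of its speed; a pose out of reach is approached as far as the arm can. A call with a gripper value outside its range is refused whole. "jaw" is the opening, from 0 (shut) to 1 (fully open), set as the call begins (left out, the last holds). The fingers move at their own pace and stop on an object; "squeeze" is the grip in N (left out, the last holds). Time passes only in rows, so rows that repeat a pose let the fingers close. It gives the time, the measured TCP pose, the force, the opening and the grip force at its end, in the units of the state.
- sensors.sense(): the state, without advancing time (a new reading comes with each control period).
- optics.snapshot(name): name is "scene" or "top"; returns a dict with "pixels" (400x640x3 uint8, red, green, blue), "mtx" (3x3 intrinsics, pixels), "R" (3x3) and "t" (3): a world point X has camera coordinates R X + t. Camera axes: x right, y down, z forward; pixel columns grow to the right and rows downward; lengths in mm; the calibration is good to about 2 mm. A picture is of the moment at which its call begins. There is no depth.
- job.hand_in(): hands the job in; it is judged then, once.
The state is a dict: "time": time; "joint_pos": joint angles; "qd": joint speeds; "joint_efforts": joint torques, N m; "tool_pos": TCP position; "tcp_rot": TCP orientation; "ft_force": force on the tool from outside, world axes, zero at the start; "wrist_torque": the same for the moment, N m; "finger_gap": finger opening in mm; "grip_force": force on a finger pad.
Only numpy, scipy, OpenCV 4.12 (cv2) and the standard library are available. Lean on these libraries where they do the work, as an engineer would, in place of code of your own. Each camera call takes 0.05 s, during which the arm holds its last target. There are 200 camera calls.

## Working session

There is one attempt and no reset: what is moved stays moved. The work goes in short steps, Python scripts to look and compute and a tool call to move; the robot and the scene stay as the last step left them, time stands still between calls to the robot, and variables do not carry over. Pictures are saved under pics/ and viewed, at most 14 in all, crops included, and the job is handed in when it is done.

Besides the shell and the picture viewer there is one more tool, called after "Call:" by a JSON object that holds its "method" and its "body", one argument or row to a line. play_rows: Moves the arm, as the interface text tells. Its arguments: {"type":"object","properties":{"motion":{"type":"array","items":{"type":"array","items":{"type":"array","items":{"type":"number"}}}},"jaw":{"type":"number"},"squeeze":{"type":"number"}},"required":["motion"]}

```bash
mkdir -p pics
python3 - <<'E'
from bench import sensors, optics, r
import cv2,pickle
d={n:optics.snapshot(n) for n in("scene","top")}
pickle.dump(d,open('d0.pkl','wb'))
for n in d:
    cv2.imwrite(f'pics/{n}0.png',d[n]["pixels"][:,:,::-1]); print(n,d[n]["mtx"],d[n]["R"],d[n]["t"])
print(sensors.sense(), r.pinch_z)
E
```

```text
scene [[389.84786774   0.         319.88641088]
 [  0.         389.84786774 200.68240313]
 [  0.           0.           1.        ]] [[-0.78125751  0.62408561 -0.0124033 ]
 [ 0.4144714   0.5037906  -0.75789742]
 [-0.46674421 -0.59725387 -0.65225583]] [ 397.44275871 -200.346612   1232.85478428]
top [[511.88523879   0.         320.28975288]
 [  0.         511.88523879 194.85422624]
 [  0.           0.           1.        ]] [[-0.02383105 -0.99942087 -0.02429   ]
 [-0.98080805  0.02807654 -0.1929437 ]
 [ 0.19351394  0.01922577 -0.98090913]] [  61.04347083  549.48064579 1007.15507307]
{'time': 0.1, 'joint_pos': array([ 7.13099204e+01,  7.51122272e+00,  8.53234425e+01,  2.61103899e-03,
        8.72627197e+01, -4.89445465e+00]), 'qd': array([-0.00251669, -0.17679372, -0.14002438, -0.05225142, -0.08634646,
       -0.03196453]), 'joint_efforts': array([ 8.64148624e-04, -5.70954072e+01, -5.01942945e+01, -1.94841446e-04,
        8.13886814e-03, -2.84840588e-06]), 'tool_pos': array([142.89014987, 582.21921374, 230.3408784 ]), 'tcp_rot': array([-1.79903193e+02, -1.09072643e-02,  1.66204239e+02]), 'ft_force': array([-0.08380547, -0.0975498 ,  0.76857116]), 'wrist_torque': array([ 0.01525416, -0.00525678, -0.02368419]), 'grip_force': 0.0, 'finger_gap': 85.66738480304686} 18.700000000000003
```

View pics/scene0.png

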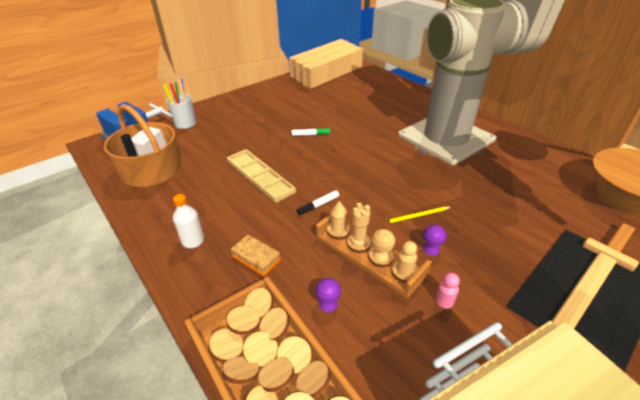

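View pics/top0.png

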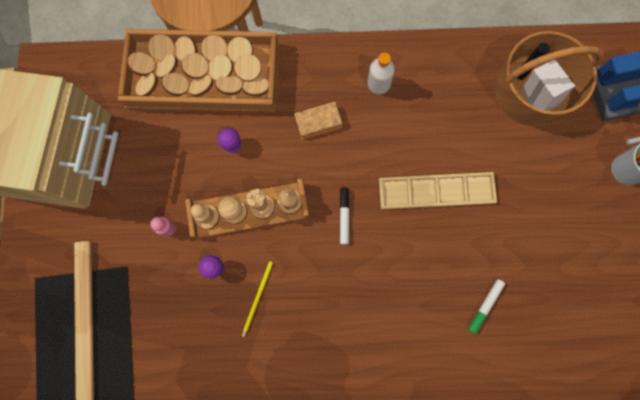

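The top view has the robot below the frame, with +x up and +y left. The drying rack (about 190-308, 180-235) holds, from left: doll (205,215), mushroom (231,209), tower (260,203) and house (290,199). The display rack is at 380-496, 173-208. The purple and pink decoys are outside the racks.

So the targets are doll at y=-90, mushroom at -30, tower at +30 and house at +90.

```bash
cat > h.py <<'E'
import numpy as np,cv2
def ray(c,uv,z):
    d=c["R"].T@np.linalg.inv(c["mtx"])@np.array([uv[0],uv[1],1.]); o=-c["R"].T@c["t"]
    return (o+d*(z-o[2])/d[2])
def proj(c,X):
    p=c["mtx"]@(c["R"]@np.asarray(X,float)+c["t"]); return p[:2]/p[2]
E
python3 - <<'E'
from h import *
import pickle
d=pickle.load(open('d0.pkl','rb'));c=d['top'];im=c['pixels']
hsv=cv2.cvtColor(im,cv2.COLOR_RGB2HSV)
for p in[(438,176),(395,195),(438,195),(250,231),(192,222),(205,218),(350,250),(222,226)]: print(p,im[p[1],p[0]],hsv[p[1],p[0]])
sub=np.zeros(im.shape[:2],np.uint8);sub[160:220,365:510]=1
m=((hsv[...,2]>130)&(sub>0)).astype(np.uint8)
n=max(cv2.findContours(m,0,2)[0],key=cv2.contourArea); R=cv2.minAreaRect(n);print(R)
P=np.array([ray(c,q,15) for q in cv2.boxPoints(R)]);print(P.round(1),P.mean(0))
print([np.linalg.norm(P[i]-P[i-1]).round(1) for i in range(4)])
a=cv2.resize(im[165:250,180:320],None,fx=5,fy=5,interpolation=cv2.INTER_CUBIC)
cv2.imwrite('pics/dry.png',a[:,:,::-1])
E
```

```text
(438, 176) [206 174 122] [ 19 104 206]
(395, 195) [205 174 119] [ 19 107 205]
(438, 195) [208 177 123] [ 19 104 208]
(250, 231) [107  61  36] [ 11 169 107]
(192, 222) [155 103  53] [ 15 168 155]
(205, 218) [154 117  77] [ 16 127 154]
(350, 250) [130  76  42] [ 12 173 130]
(222, 226) [135  89  51] [ 14 159 135]
((436.9309997558594, 186.05091857910156), (39.85960006713867, 117.24810028076172), 87.27368927001953)
[[ 612.3  -77.8   15. ]
 [ 617.2 -330.6   15. ]
 [ 529.9 -326.8   15. ]
 [ 524.8  -77.9   15. ]] [ 571.0585679  -203.24516012   15.        ]
[np.float64(87.5), np.float64(252.8), np.float64(87.4), np.float64(249.0)]
```

View pics/dry.png

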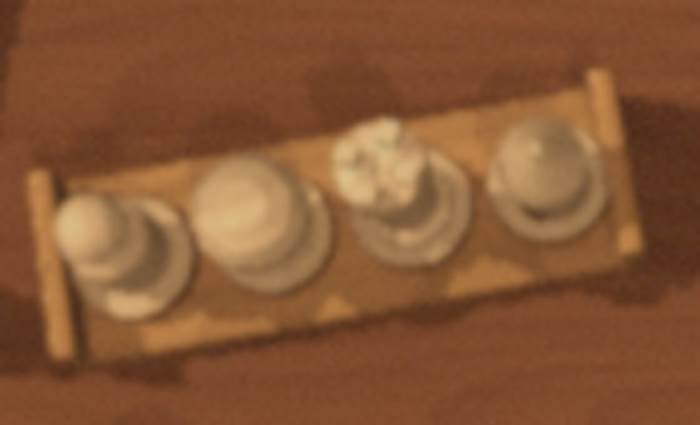

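The crop (5x, offset 180,165) shows the doll head at (90,228), mushroom cap at (247,207), tower top at (380,165) and house apex at (540,148). The cheek tops run (40,172)-(62,358) and (600,70)-(630,252).

Run:
```python
from h import *
import pickle
d=pickle.load(open('d0.pkl','rb'));c=d['top'];im=c['pixels']
hsv=cv2.cvtColor(im,cv2.COLOR_RGB2HSV)
sub=np.zeros(im.shape[:2],np.uint8);sub[160:220,365:510]=1
m=((hsv[...,2]>150)&(hsv[...,1]<140)&(sub>0)).astype(np.uint8)
n=max(cv2.findContours(m,0,2)[0],key=cv2.contourArea); R=cv2.minAreaRect(n);print(R)
P=np.array([ray(c,q,15) for q in cv2.boxPoints(R)]);print(P.round(1),P.mean(0))
f=lambda x,y:((x+.5)/5-.5+180,(y+.5)/5-.5+165)
for nm,x,y,z in[('doll head',90,228,91),('mush',247,207,72),('tower',380,165,122),('house',540,148,105),('Lc top',40,172,45),('Lc bot',62,358,45),('Rc top',600,70,45),('Rc bot',630,252,45),
 ('sl mush right',332,228,27),('sl tow right',471,205,27),('sl house R',608,180,27),('sl doll R',194,255,27),('sl doll bot',132,318,27),('sl m bot',272,292,27),('sl t bot',411,267,27),('sl h bot',549,241,27)]:
  print(nm,ray(c,f(x,y),z).round(1))
s=d['scene']['pixels']
a=cv2.resize(s[140:300,220:440],None,fx=3.6,fy=3.6,interpolation=cv2.INTER_CUBIC)
cv2.imwrite('pics/sc.png',a[:,:,::-1])
```

```text
((437.39154052734375, 189.83042907714844), (31.560575485229492, 116.45452880859375), 87.1375961303711)
[[ 594.4  -79.2   15. ]
 [ 599.9 -329.5   15. ]
 [ 531.  -326.7   15. ]
 [ 525.3  -79.4   15. ]] [ 562.63087034 -203.67406041   15.        ]
doll head [519.4 292.1  91. ]
mush [529.6 232.9  72. ]
tower [535.7 171.1 122. ]
house [544.  110.2 105. ]
Lc top [551.8 325.9  45. ]
Lc bot [473.  314.7  45. ]
Rc top [588.9  89.6  45. ]
Rc bot [511.   78.3  45. ]
sl mush right [527.6 205.6  27. ]
sl tow right [535.8 146.4  27. ]
sl house R [545.  88.  27.]
sl doll R [517.6 264.4  27. ]
sl doll bot [491.4 290.3  27. ]
sl m bot [500.9 231.   27. ]
sl t bot [509.9 172.   27. ]
sl h bot [519.4 113.5  27. ]
```

View pics/sc.png

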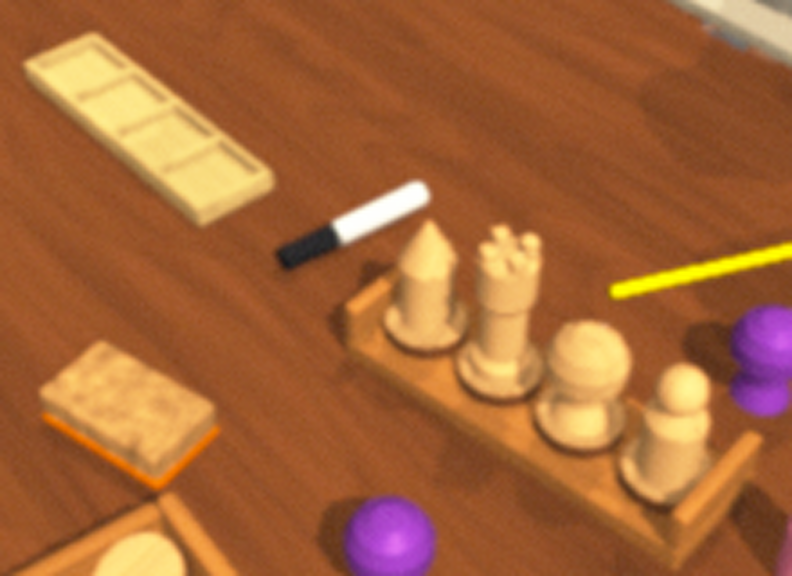

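The scene view (3.6x crop) shows the row as house (427,290), tower (500,310), mushroom (585,385), doll (665,430). The display tray at top left is empty, which confirms the order and agrees with the 60 mm spacing.

Measured positions:
- **Figures:** doll (518.5,291.5), mushroom (528,232), tower (536.5,172), house (545,111), rack yaw 8.3°.
- **Display tray:** centre (563,-203.7), yaw 1.3°.

The tower is moved last. The mushroom and house get picked with the tool tilted away from it about the closing axis.

```bash
cat > go.py <<'E'
import sys,numpy as np
from scipy.spatial.transform import Rotation as Ro
from bench import sensors,r
# go.py x y h yaw tilt : grasp point target (world mm); tilt about tool y; prints tool shift cm + rotvec deg
for a in sys.argv[1:]:
    x,y,h,yaw,tilt=map(float,a.split(','))
    s=sensors.sense(); R0=Ro.from_euler('xyz',s['tcp_rot'],degrees=True)
    R1=Ro.from_euler('xyz',[180,0,yaw],degrees=True)*Ro.from_euler('y',tilt,degrees=True)
    T=np.array([x,y,h])+R1.apply([0,0,r.pinch_z])
    print(((R0.inv().apply(T-s['tool_pos']))/10).round(2),(R0.inv()*R1).as_rotvec(degrees=True).round(1))
print(s['time'],s['tool_pos'].round(1),s['tcp_rot'].round(1),s['ft_force'].round(1),s['finger_gap'],s['grip_force'])
E
python3 go.py 518.5,291.5,190,98.3,0
```

```text
[-43.41 -19.27   5.93] [-0.1  0.  67.9]
0.1 [142.9 582.2 230.3] [-179.9   -0.   166.2] [-0.1 -0.1  0.8] 85.66738480304686 0.0
```

Call:
{"method": "play_rows", "body": {
  "motion": [
    [[-8,-3,1,0,0,8],[-13,-5,2,0,0,16],[-17,-7,2.5,0,0,24],[-21,-9,3,0,0,32],[-25,-11,4,0,0,40]]
  ],
  "jaw": 1,
  "squeeze": 40
}}

```text
time: 0.6
tool_pos: [341.0, 431.5, 195.8]
tcp_rot: [180.0, -0.0, 125.9]
ft_force: [-0.1, 0.9, 0.4]
finger_gap: 85.2
grip_force: 0.0
```

```bash
python3 go.py 518.5,291.5,190,98.3,0
```

```text
[-21.75   6.18   2.45] [ 0.  -0.  27.6]
0.6 [341.  431.5 195.8] [180.   -0.  125.9] [-0.1  0.9  0.4] 85.16030151507346 0.0
```

Call:
{"method": "play_rows", "body": {
  "motion": [
    [[-5,1.4,0.6,0,0,8],[-10,2.8,1.2,0,0,16],[-14.5,4.2,1.8,0,0,24],[-19,5.5,2.2,0,0,27.5],[-21.5,6.2,2.4,0,0,27.5]]
  ]
}}

```text
time: 1.1
tool_pos: [518.9, 292.9, 170.9]
tcp_rot: [-180.0, 0.1, 98.4]
ft_force: [-0.1, -0.8, -0.1]
finger_gap: 85.5
grip_force: 0.0
```

Call:
{"method": "play_rows", "body": {
  "motion": [
    [[0,0,0,0,0,0],[0,0,0,0,0,0]]
  ]
}}

```text
time: 1.3
tool_pos: [516.6, 295.5, 171.3]
tcp_rot: [-179.9, 0.0, 98.6]
ft_force: [-0.5, 0.8, -1.1]
finger_gap: 85.5
grip_force: 0.0
```

```bash
python3 go.py 518.5,291.5,59,98.3,0
python3 - <<'E'
from h import *
from bench import optics
c=optics.snapshot('scene'); s=c['pixels']
a=cv2.resize(s[120:300,300:500],None,fx=3,fy=3,interpolation=cv2.INTER_CUBIC)
cv2.imwrite('pics/a1.png',a[:,:,::-1])
E
```

```text
[-0.43  0.15 13.1 ] [-0.1  0.   0.3]
1.3 [516.6 295.5 171.3] [-179.9    0.    98.6] [-0.5  0.8 -1.1] 85.4970267162372 0.0
```

View pics/a1.png

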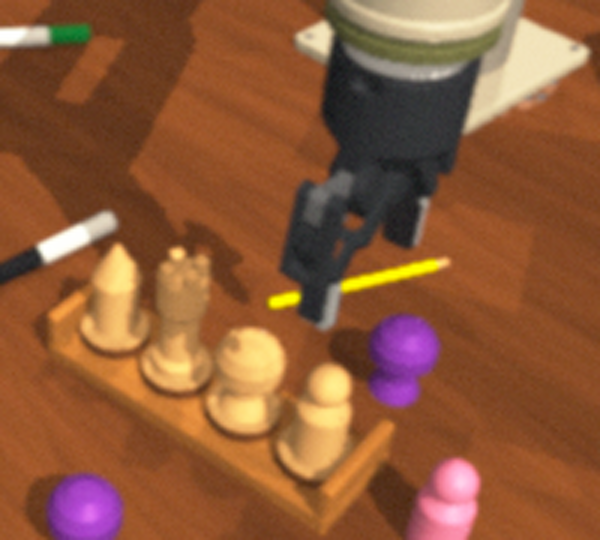

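The gripper is open above the doll, fingers straddling across the rack. The doll is at crop (325,420), and the purple decoy at (403,360) is clear of the near finger. Going down.

Call:
{"method": "play_rows", "body": {
  "motion": [
    [[-0.4,0.15,3,0,0,0.3],[-0.4,0.15,6,0,0,0.3],[-0.4,0.15,9.5,0,0,0.3],[-0.4,0.15,12,0,0,0.3],[-0.4,0.15,13,0,0,0.3]]
  ]
}}

```text
time: 1.85
tool_pos: [515.6, 292.6, 38.8]
tcp_rot: [-179.7, 0.1, 98.5]
ft_force: [-1.4, -0.5, -0.1]
finger_gap: 85.0
grip_force: 0.0
```

Call:
{"method": "play_rows", "body": {
  "motion": [
    [[0,0,0,0,0,0],[0,0,0,0,0,0],[0,0,0,0,0,0],[0,0,0,0,0,0],[0,0,0,0,0,0]]
  ],
  "jaw": 0.2
}}

```text
time: 2.35
tool_pos: [520.3, 293.1, 44.4]
tcp_rot: [179.8, -0.1, 98.4]
ft_force: [-1.1, 0.2, 6.5]
finger_gap: 34.9
grip_force: 40.2
```

Call:
{"method": "play_rows", "body": {
  "motion": [
    [[0,0,0,0,0,0],[0,0,0,0,0,0],[0,0,0,0,0,0],[0,0,0,0,0,0],[0,0,0,0,0,0]]
  ]
}}

```text
time: 2.85
tool_pos: [520.3, 293.1, 44.4]
tcp_rot: [179.8, -0.1, 98.4]
ft_force: [-1.6, 0.3, 6.6]
finger_gap: 34.4
grip_force: 40.2
```

```bash
python3 go.py 518.5,291.5,59,98.3,0 518.5,291.5,205,98.3,0
python3 - <<'E'
from bench import sensors
print(sensors.sense()['wrist_torque'])
E
```

```text
[-0.14 -0.2   0.41] [ 0.2 -0.1  0.1]
[ -0.12  -0.15 -14.19] [ 0.2 -0.1  0.1]
2.85 [520.3 293.1  44.4] [ 1.798e+02 -1.000e-01  9.840e+01] [-1.6  0.3  6.6] 34.405653179660646 40.17688900697976
[0.0722586  0.29109204 0.03904413]
```

Call:
{"method": "play_rows", "body": {
  "motion": [
    [[0,0,-1.5,0,0,0],[0,0,-4,0,0,0],[0,0,-8,0,0,0],[0,0,-11.5,0,0,0],[0,0,-14,0,0,0]]
  ]
}}

```text
time: 3.35
tool_pos: [519.9, 292.6, 186.7]
tcp_rot: [179.8, -0.1, 98.4]
ft_force: [-0.2, 0.3, -0.5]
finger_gap: 34.7
grip_force: 40.1
```

Call:
{"method": "play_rows", "body": {
  "motion": [
    [[0,0,0,0,0,0],[0,0,0,0,0,0]]
  ]
}}

```text
time: 3.55
tool_pos: [519.4, 292.4, 183.5]
tcp_rot: [179.9, -0.0, 98.4]
ft_force: [-0.4, -0.6, -1.4]
finger_gap: 34.8
grip_force: 40.1
```

```bash
python3 go.py 565,-293.7,200,91.3,0
python3 - <<'E'
from h import *
from bench import optics,sensors
print(sensors.sense()['joint_pos'])
c=optics.snapshot('scene'); s=c['pixels']
a=cv2.resize(s[120:300,250:480],None,fx=3,fy=3,interpolation=cv2.INTER_CUBIC)
cv2.imwrite('pics/a2.png',a[:,:,::-1])
E
```

```text
[-58.65  -4.05   0.17] [ 0.1 -0.   7.1]
3.55 [519.4 292.4 183.5] [179.9  -0.   98.4] [-0.4 -0.6 -1.4] 34.77463710315726 40.105181420221925
[ 2.44548877e+01  8.22838353e+00  8.94667556e+01 -2.48737431e-03
  8.21706589e+01  1.60594048e+01]
```

View pics/a2.png

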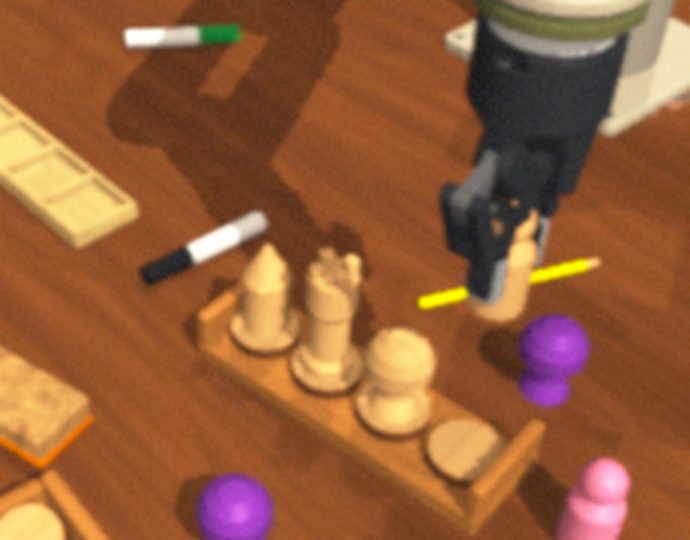

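The doll is held upright at crop (505,270) and the other three still stand. Transit to the display tray.

Call:
{"method": "play_rows", "body": {
  "motion": [
    [[-1.5,-0.1,0,0,0,0.5],[-5,-0.4,0,0,0,1],[-9.5,-0.7,0,0,0,1.5],[-14,-1,0,0,0,2],[-18.5,-1.3,0,0,0,2.5]]
  ]
}}

```text
time: 4.1
tool_pos: [531.7, 104.9, 180.2]
tcp_rot: [-179.8, 0.0, 95.9]
ft_force: [1.4, -0.3, -1.1]
finger_gap: 34.3
grip_force: 40.1
```

Call:
{"method": "play_rows", "body": {
  "motion": [
    [[-4.5,-0.3,0,0,0,0.5],[-9,-0.6,0,0,0,1],[-13.5,-0.9,0,0,0,1.5],[-18,-1.2,0,0,0,2],[-22,-1.5,0,0,0,2.5]]
  ]
}}

```text
time: 4.6
tool_pos: [539.0, -115.7, 180.4]
tcp_rot: [-179.8, -0.0, 93.3]
ft_force: [1.6, 0.6, -0.1]
finger_gap: 34.5
grip_force: 40.1
```

```bash
python3 go.py 565,-293.7,200,91.3,0
```

```text
[-17.92   1.56  -0.11] [-0.2 -0.   2. ]
4.6 [ 539.  -115.7  180.4] [-179.8   -0.    93.3] [ 1.6  0.6 -0.1] 34.46131138114796 40.10508344974369
```

Call:
{"method": "play_rows", "body": {
  "motion": [
    [[-4.5,0.4,0,0,0,0.5],[-9,0.8,0,0,0,1],[-13.5,1.2,0,0,0,1.5],[-16.5,1.5,0,0,0,2],[-17.9,1.5,0,0,0,2]]
  ]
}}

```text
time: 5.1
tool_pos: [564.6, -293.9, 179.9]
tcp_rot: [-179.8, -0.1, 91.2]
ft_force: [0.3, 0.8, -1.3]
finger_gap: 35.0
grip_force: 40.1
```

Call:
{"method": "play_rows", "body": {
  "motion": [
    [[0,0,0,0,0,0],[0,0,0,0,0,0],[0,0,0,0,0,0]]
  ]
}}

```text
time: 5.4
tool_pos: [566.1, -289.3, 181.7]
tcp_rot: [-180.0, -0.0, 91.5]
ft_force: [-0.0, -0.6, -0.6]
finger_gap: 34.9
grip_force: 40.1
```

```bash
python3 go.py 565,-293.7,60,91.3,0
python3 - <<'E'
from h import *
from bench import optics
c=optics.snapshot('scene'); s=c['pixels']
a=cv2.resize(s[60:230,200:420],None,fx=3.5,fy=3.5,interpolation=cv2.INTER_CUBIC)
cv2.imwrite('pics/a3.png',a[:,:,::-1])
for b in (90,30,-30,-90): print(proj(c,[563-np.sin(np.radians(1.3))*b,-203.7+b,5]))
E
```

```text
[-0.45 -0.12 14.03] [-0.  -0.   0.2]
5.4 [ 566.1 -289.3  181.7] [-180.    -0.    91.5] [-0.  -0.6 -0.6] 34.91853699303372 40.119401472620666
[277.79134631 189.79789785]
[265.15613409 179.35690801]
[253.32512979 169.58046788]
[242.22392196 160.40708827]
```

View pics/a3.png

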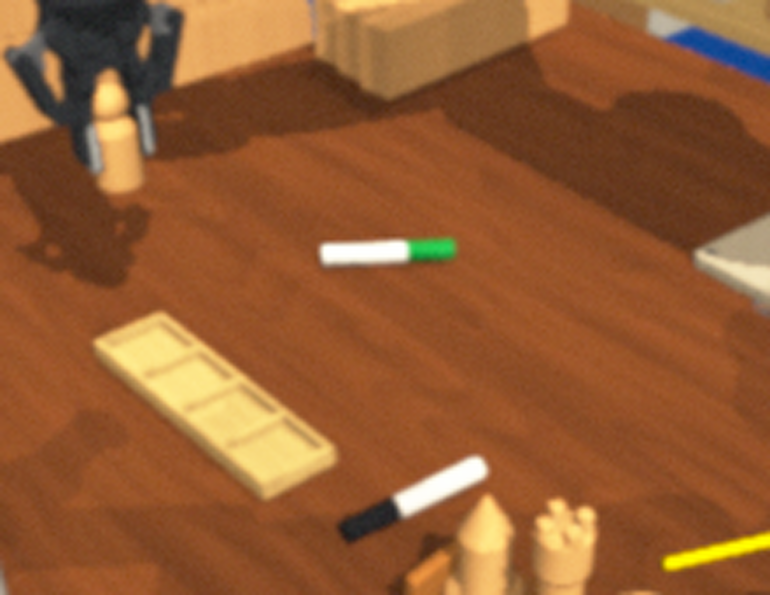

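The doll hangs upright at crop (118,150) beyond the empty tray. The projected bay centres match the picture within about a pixel. Lower part way, settle, re-measure.

Call:
{"method": "play_rows", "body": {
  "motion": [
    [[0,0,2,0,0,0],[0,0,5.5,0,0,0],[0,0,9,0,0,0],[0,0,12,0,0,0],[0,0,13.5,0,0,0]]
  ]
}}

```text
time: 5.95
tool_pos: [564.7, -288.4, 43.7]
tcp_rot: [-179.8, -0.2, 91.5]
ft_force: [-1.3, 0.5, -0.2]
finger_gap: 34.3
grip_force: 40.1
```

Call:
{"method": "play_rows", "body": {
  "motion": [
    [[0,0,0,0,0,0],[0,0,0,0,0,0],[0,0,0,0,0,0],[0,0,0,0,0,0],[0,0,0,0,0,0]]
  ]
}}

```text
time: 6.45
tool_pos: [567.2, -291.4, 48.6]
tcp_rot: [179.9, 0.1, 91.4]
ft_force: [-0.0, 0.6, -0.8]
finger_gap: 34.7
grip_force: 40.1
```

```bash
python3 go.py 565,-293.7,41.1,91.3,0
cat > look.py <<'E'
import sys
from h import *
from bench import optics
n,c0,r0,c1,r1,k,name=sys.argv[1:]
s=optics.snapshot(n)['pixels'];a=cv2.resize(s[int(r0):int(r1),int(c0):int(c1)],None,fx=float(k),fy=float(k),interpolation=cv2.INTER_CUBIC)
cv2.imwrite(f'pics/{name}.png',a[:,:,::-1])
E
```

```text
[-0.23 -0.23  2.62] [0.1 0.1 0.1]
6.45 [ 567.2 -291.4   48.6] [1.799e+02 1.000e-01 9.140e+01] [-0.   0.6 -0.8] 34.74132244392919 40.11758961249143
```

Call:
{"method": "play_rows", "body": {
  "motion": [
    [[-0.1,-0.1,0.6,0,0,0],[-0.2,-0.2,1.2,0,0,0],[-0.2,-0.2,1.7,0,0,0],[-0.2,-0.2,2,0,0,0],[-0.2,-0.2,2,0,0,0]]
  ]
}}

```text
time: 6.95
tool_pos: [563.7, -292.5, 25.9]
tcp_rot: [-179.9, -0.1, 91.4]
ft_force: [-0.1, -0.6, -1.2]
finger_gap: 34.9
grip_force: 40.1
```

Call:
{"method": "play_rows", "body": {
  "motion": [
    [[0,0,0,0,0,0],[0,0,0,0,0,0],[0,0,0.1,0,0,0],[0,0,0.2,0,0,0],[0,0,0.2,0,0,0]]
  ]
}}

```text
time: 7.45
tool_pos: [564.3, -292.8, 24.9]
tcp_rot: [-180.0, -0.0, 91.4]
ft_force: [0.4, -0.1, -0.5]
finger_gap: 34.6
grip_force: 40.1
```

Call:
{"method": "play_rows", "body": {
  "motion": [
    [[0,0,0.1,0,0,0],[0,0,0.2,0,0,0],[0,0,0.2,0,0,0],[0,0,0.2,0,0,0]]
  ]
}}

```text
time: 7.85
tool_pos: [564.3, -292.8, 22.9]
tcp_rot: [-180.0, -0.0, 91.4]
ft_force: [-0.1, -0.4, -0.2]
finger_gap: 34.8
grip_force: 40.1
```

```bash
python3 go.py 565,-293.7,41.1,91.3,0; python3 look.py scene 200 100 300 210 5 a4
```

```text
[-0.09  0.07  0.05] [-0.  -0.   0.1]
7.85 [ 564.3 -292.8   22.9] [-180.    -0.    91.4] [-0.1 -0.4 -0.2] 34.798348350571764 40.11626930907369
```

View pics/a4.png

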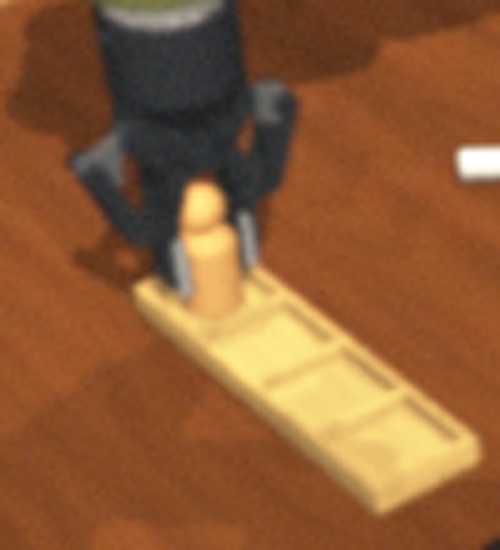

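The doll sits inside the far end bay at crop (215,300), centred as predicted. Continue down by touch.

Call:
{"method": "play_rows", "body": {
  "motion": [
    [[0,0,0.1,0,0,0],[0,0,0.1,0,0,0],[0,0,0.1,0,0,0]]
  ]
}}

```text
time: 8.2
tool_pos: [564.6, -293.0, 22.4]
tcp_rot: [180.0, 0.0, 91.4]
ft_force: [-1.2, 1.2, 3.3]
finger_gap: 34.3
grip_force: 40.4
```

Call:
{"method": "play_rows", "body": {
  "motion": [
    [[0,0,0.1,0,0,0],[0,0,0.1,0,0,0],[0,0,0.1,0,0,0]]
  ]
}}

```text
time: 8.5
tool_pos: [564.6, -293.1, 22.4]
tcp_rot: [180.0, 0.0, 91.4]
ft_force: [-4.9, 3.2, 11.2]
finger_gap: 34.5
grip_force: 41.2
```

```bash
python3 go.py 565,-293.7,41.1,91.3,0
```

```text
[-0.07  0.03  0.  ] [0.  0.  0.1]
8.5 [ 564.6 -293.1   22.4] [180.    0.   91.4] [-4.9  3.2 11.2] 34.52344946219835 41.21028358116746
```

Call:
{"method": "play_rows", "body": {
  "motion": [
    [[0,0,-0.1,0,0,0],[0,0,-0.1,0,0,0]]
  ]
}}

```text
time: 8.7
tool_pos: [564.6, -293.0, 22.4]
tcp_rot: [180.0, 0.0, 91.4]
ft_force: [-2.8, 1.4, 5.2]
finger_gap: 34.6
grip_force: 40.7
```

Call:
{"method": "play_rows", "body": {
  "motion": [
    [[0,0,0,0,0,0],[0,0,0,0,0,0],[0,0,0,0,0,0],[0,0,0,0,0,0],[0,0,0,0,0,0]]
  ],
  "jaw": 1
}}

```text
time: 9.2
tool_pos: [564.3, -292.8, 21.8]
tcp_rot: [-180.0, -0.0, 91.4]
ft_force: [0.2, 0.1, 1.0]
finger_gap: 85.4
grip_force: 0.0
```

Call:
{"method": "play_rows", "body": {
  "motion": [
    [[0,0,-1,0,0,0],[0,0,-3,0,0,0],[0,0,-6.5,0,0,0],[0,0,-11,0,0,0],[0,0,-15.5,0,0,0]]
  ]
}}

```text
time: 9.7
tool_pos: [564.0, -292.6, 179.0]
tcp_rot: [-180.0, -0.0, 91.4]
ft_force: [0.1, -0.4, -0.5]
finger_gap: 85.1
grip_force: 0.0
```

```bash
python3 go.py 528,232,200,98.3,0; python3 look.py scene 200 100 300 210 5 a5
```

```text
[52.53 -2.31 -0.22] [-0.  -0.  -6.9]
9.7 [ 564.  -292.6  179. ] [-180.    -0.    91.4] [ 0.1 -0.4 -0.5] 85.1372585931508 0.0
```

View pics/a5.png

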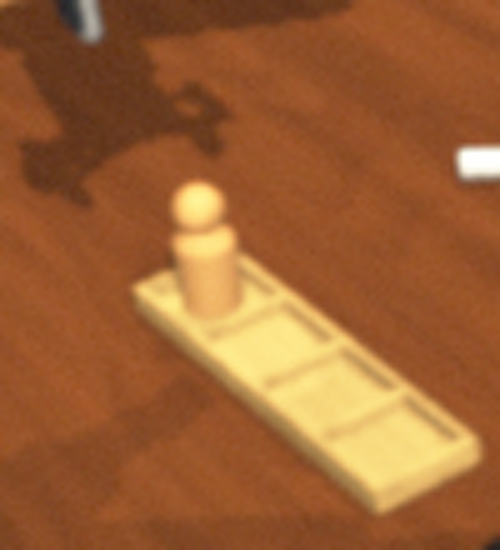

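The doll stands in the end bay (crop 210,260), apparently leaning slightly left. I'll check that against perspective.

Run:
```python
from h import *
import pickle
c=pickle.load(open('d0.pkl','rb'))['scene']
for z in(5,49,69): print((proj(c,[564.5,-293,z])-[200,100])*5+2)
```

```text
[214.53277871 304.22505831]
[203.5948313  240.60104589]
[198.4342517 210.582911 ]
```

Call:
{"method": "play_rows", "body": {
  "motion": [
    [[3,-0.1,0,0,0,-0.5],[7.5,-0.3,0,0,0,-1],[12.5,-0.5,0,0,0,-1.5],[17.5,-0.7,0,0,0,-2],[22.5,-1,0,0,0,-2.5]]
  ]
}}

```text
time: 10.25
tool_pos: [548.7, -66.7, 177.8]
tcp_rot: [179.9, 0.0, 93.9]
ft_force: [0.7, 0.6, -0.3]
finger_gap: 85.6
grip_force: 0.0
```

Call:
{"method": "play_rows", "body": {
  "motion": [
    [[5,-0.2,0,0,0,-0.5],[10,-0.4,0,0,0,-1.5],[15,-0.6,0,0,0,-2.5],[19,-0.8,0,0,0,-3],[22,-1,0,0,0,-3.5]]
  ]
}}

```text
time: 10.75
tool_pos: [523.5, 153.2, 177.9]
tcp_rot: [179.9, -0.0, 97.5]
ft_force: [0.5, -0.5, 0.5]
finger_gap: 85.6
grip_force: 0.0
```

```bash
python3 go.py 528,232,180,98.3,8 528,232,180,98.3,-8; python3 -c "
from scipy.spatial.transform import Rotation as R
print((R.from_euler('xyz',[180,0,98.3],degrees=True)*R.from_euler('y',8,degrees=True)).apply([0,0,-54]))"
```

```text
[8.01 1.47 1.65] [ 0.1  8.  -0.8]
[7.49 1.48 1.65] [ 0.  -8.  -0.8]
10.75 [523.5 153.2 177.9] [179.9  -0.   97.5] [ 0.5 -0.5  0.5] 85.63358721440098 0.0
[ 1.08488701 -7.43663012 53.47447571]
```

The doll is upright, since its head matches the prediction. Next is the mushroom, with tilt -8 (body leaning away from the tower).

Call:
{"method": "play_rows", "body": {
  "motion": [
    [[2.5,0.5,0,0,-2,0],[5,1,0.5,0,-4,-0.5],[6.5,1.3,1,0,-6,-0.8],[7.5,1.5,1.6,0,-8,-0.8],[7.5,1.5,1.6,0,-8,-0.8]]
  ]
}}

```text
time: 11.25
tool_pos: [528.3, 228.7, 160.4]
tcp_rot: [-179.9, 8.0, 98.4]
ft_force: [-0.1, -0.0, 1.4]
finger_gap: 85.2
grip_force: 0.0
```

Call:
{"method": "play_rows", "body": {
  "motion": [
    [[0,0,0,0,0,0],[0,0,0,0,0,0],[0,0,0,0,0,0],[0,0,0,0,0,0]]
  ]
}}

```text
time: 11.65
tool_pos: [529.5, 226.1, 161.5]
tcp_rot: [-180.0, 8.0, 98.1]
ft_force: [0.1, 0.3, 0.2]
finger_gap: 85.6
grip_force: 0.0
```

```bash
python3 go.py 528,232,110,98.3,-8 528,232,67,98.3,-8
```

```text
[ 1.32 -0.06  6.89] [-0.  -0.  -0.2]
[ 1.91 -0.06 11.15] [-0.  -0.  -0.2]
11.65 [529.5 226.1 161.5] [-180.     8.    98.1] [0.1 0.3 0.2] 85.56361804696802 0.0
```

Call:
{"method": "play_rows", "body": {
  "motion": [
    [[0.6,0,2,0,0,0],[1.1,0,5,0,0,0],[1.5,0,8,0,0,0],[1.8,0,10.2,0,0,0],[1.9,0,11.1,0,0,0]]
  ]
}}

```text
time: 12.15
tool_pos: [526.9, 228.9, 45.8]
tcp_rot: [-179.7, 8.0, 98.2]
ft_force: [-0.5, 0.7, 0.1]
finger_gap: 85.4
grip_force: 0.0
```

Call:
{"method": "play_rows", "body": {
  "motion": [
    [[0,0,0,0,0,0],[0,0,0,0,0,0],[0,0,0,0,0,0]]
  ]
}}

```text
time: 12.45
tool_pos: [529.9, 230.6, 50.4]
tcp_rot: [179.9, 8.0, 98.2]
ft_force: [-0.0, 0.7, -0.7]
finger_gap: 85.5
grip_force: 0.0
```

```bash
python3 go.py 528,232,67,98.3,-8; python3 look.py scene 290 110 450 290 3.3 b1
```

```text
[-0.06 -0.17  0.2 ] [ 0.1 -0.  -0.1]
12.45 [529.9 230.6  50.4] [179.9   8.   98.2] [-0.   0.7 -0.7] 85.51387168232071 0.0
```

View pics/b1.png

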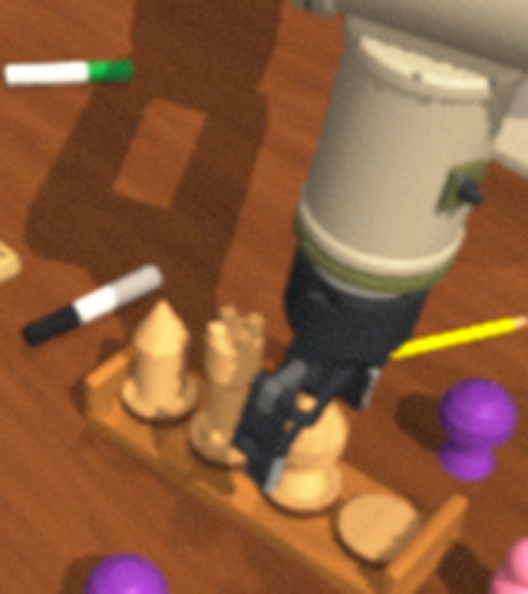

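The gripper straddles the mushroom (crop 310,460) without touching the tower (232,380). Close.

Call:
{"method": "play_rows", "body": {
  "motion": [
    [[0,0,0,0,0,0],[0,0,0,0,0,0],[0,0,0,0,0,0],[0,0,0,0,0,0],[0,0,0,0,0,0]]
  ],
  "jaw": 0.3
}}

```text
time: 13.0
tool_pos: [529.0, 230.3, 49.1]
tcp_rot: [-180.0, 8.0, 98.2]
ft_force: [-0.6, 0.7, 6.0]
finger_gap: 46.3
grip_force: 41.5
```

Call:
{"method": "play_rows", "body": {
  "motion": [
    [[0,0,0,0,0,0],[0,0,0,0,0,0]]
  ]
}}

```text
time: 13.2
tool_pos: [529.0, 230.3, 49.1]
tcp_rot: [-180.0, 8.0, 98.2]
ft_force: [-0.8, 0.4, 5.3]
finger_gap: 46.1
grip_force: 41.5
```

```bash
python3 go.py 528,232,67,98.3,-8
```

```text
[-0.07 -0.07  0.07] [-0.  -0.  -0.1]
13.2 [529.  230.3  49.1] [-180.     8.    98.2] [-0.8  0.4  5.3] 46.08164657664597 41.53258878070689
```

```bash
python3 go.py 528,232,190,98.3,-8  563.7,-233.7,190,91.3,-8
```

```text
[ -1.78  -0.07 -12.11] [-0.  -0.  -0.1]
[-47.93  -3.22  -5.63] [ 1.  -0.   6.8]
13.2 [529.  230.3  49.1] [-180.     8.    98.2] [-0.8  0.4  5.3] 46.08164657664597 41.53258878070689
```

Call:
{"method": "play_rows", "body": {
  "motion": [
    [[-0.2,0,-1.5,0,0,0],[-0.6,0,-4,0,0,0],[-1.1,0,-7.5,0,0,0],[-1.5,0,-10.5,0,0,0],[-1.8,0,-12.1,0,0,0]]
  ]
}}

```text
time: 13.7
tool_pos: [530.0, 229.7, 174.7]
tcp_rot: [179.8, 7.9, 98.2]
ft_force: [1.0, -0.0, 0.4]
finger_gap: 46.5
grip_force: 41.4
```

Call:
{"method": "play_rows", "body": {
  "motion": [
    [[-1.5,-0.1,0.2,0,0,0],[-5,-0.3,0.7,0,0,1],[-9.5,-0.7,1.3,0,0,1.5],[-14,-1,2,0.2,0,2],[-18.5,-1.3,2.6,0.3,0,2.7]]
  ]
}}

```text
time: 14.2
tool_pos: [541.0, 39.8, 168.5]
tcp_rot: [-179.8, 8.0, 95.5]
ft_force: [0.3, -0.8, -0.6]
finger_gap: 46.3
grip_force: 41.3
```

```bash
python3 go.py 563.7,-233.7,190,91.3,-8;python3 look.py top 160 150 330 270 4 b2
```

```text
[-27.48  -0.37   3.57] [0.4 0.  4.2]
14.2 [541.   39.8 168.5] [-179.8    8.    95.5] [ 0.3 -0.8 -0.6] 46.32738747711409 41.34472043277128
```

View pics/b2.png

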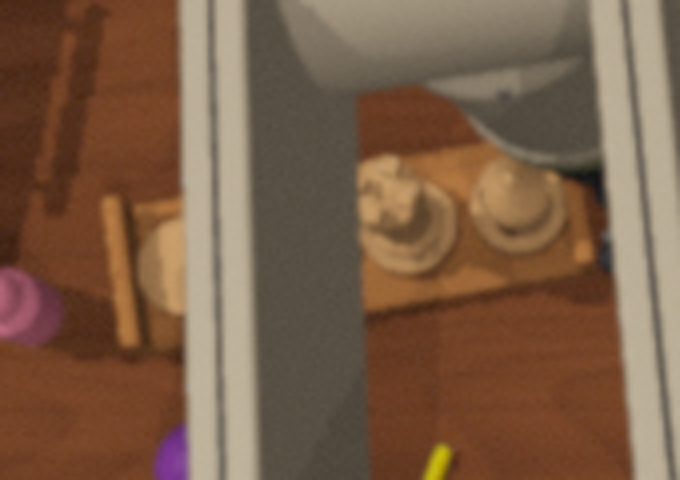

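The arm hides part of the top view, but the tower (crop 405,210) and house (520,205) still stand. On to the tray.

Call:
{"method": "play_rows", "body": {
  "motion": [
    [[-4.5,0,0.6,0,0,0.5],[-9,-0.1,1.2,0,0,1.2],[-13.5,-0.1,1.8,0.2,0,2],[-18,-0.2,2.4,0.3,0,2.8],[-22,-0.3,2.9,0.4,0,3.6]]
  ]
}}

```text
time: 14.75
tool_pos: [559.1, -181.3, 170.5]
tcp_rot: [-180.0, 8.0, 91.8]
ft_force: [0.9, 0.5, -1.5]
finger_gap: 46.5
grip_force: 41.4
```

Call:
{"method": "play_rows", "body": {
  "motion": [
    [[-3,0.1,0.4,0,0,0.3],[-5,0.1,0.7,0,0,0.5],[-5.5,0.1,0.7,0,0,0.6],[-5.5,0.1,0.7,0,0,0.6],[-5.5,0.1,0.7,0,0,0.6]]
  ]
}}

```text
time: 15.25
tool_pos: [563.0, -233.3, 172.4]
tcp_rot: [179.9, 7.9, 91.3]
ft_force: [-0.2, -0.2, -0.6]
finger_gap: 46.4
grip_force: 41.3
```

Call:
{"method": "play_rows", "body": {
  "motion": [
    [[0,0,0,0,0,0],[0,0,0,0,0,0],[0,0,0,0,0,0],[0,0,0,0,0,0]]
  ]
}}

```text
time: 15.65
tool_pos: [563.8, -233.7, 173.5]
tcp_rot: [179.8, 8.0, 91.3]
ft_force: [-0.7, 0.0, 0.1]
finger_gap: 46.1
grip_force: 41.3
```

```bash
python3 go.py 563.7,-233.7,65.6,91.3,-8
```

```text
[ 1.5  -0.06 12.56] [ 0.2 -0.  -0. ]
15.65 [ 563.8 -233.7  173.5] [179.8   8.   91.3] [-0.7  0.   0.1] 46.05839923996024 41.3482612820917
```

Call:
{"method": "play_rows", "body": {
  "motion": [
    [[0.3,0,1.5,0,0,0],[0.6,0,4.5,0,0,0],[1,0,8,0,0,0],[1.3,0,11,0,0,0],[1.5,0,12.5,0,0,0]]
  ]
}}

```text
time: 16.15
tool_pos: [561.4, -235.5, 42.8]
tcp_rot: [-179.9, 7.8, 91.3]
ft_force: [-0.4, 0.6, -1.3]
finger_gap: 46.6
grip_force: 41.3
```

Call:
{"method": "play_rows", "body": {
  "motion": [
    [[0,0,0,0,0,0],[0,0,0,0,0,0],[0,0,0,0,0,0],[0,0,0,0,0,0],[0,0,0,0,0,0]]
  ]
}}

```text
time: 16.65
tool_pos: [565.1, -237.1, 49.1]
tcp_rot: [179.7, 8.1, 91.2]
ft_force: [1.1, -0.4, -1.3]
finger_gap: 46.4
grip_force: 41.3
```

```bash
python3 go.py 563.7,-233.7,48.6,91.3,-8
```

```text
[ 0.34 -0.14  1.87] [ 0.3  0.1 -0.1]
16.65 [ 565.1 -237.1   49.1] [179.7   8.1  91.2] [ 1.1 -0.4 -1.3] 46.399878334971426 41.332957008798985
```

Call:
{"method": "play_rows", "body": {
  "motion": [
    [[0.1,0,0.5,0,0,0],[0.2,0,1,0,0,0],[0.2,0,1.3,0,0,0],[0.2,0,1.3,0,0,0],[0.2,0,1.3,0,0,0]]
  ]
}}

```text
time: 17.15
tool_pos: [564.0, -236.4, 34.0]
tcp_rot: [179.8, 8.0, 91.2]
ft_force: [-1.6, -0.8, 0.2]
finger_gap: 46.3
grip_force: 41.3
```

Call:
{"method": "play_rows", "body": {
  "motion": [
    [[0,0,0,0,0,0],[0,0,0,0,0,0],[0,0,0,0,0,0],[0,0,0,0,0,0]]
  ]
}}

```text
time: 17.55
tool_pos: [564.3, -236.6, 34.6]
tcp_rot: [179.8, 8.0, 91.2]
ft_force: [-0.5, -0.1, -1.9]
finger_gap: 46.5
grip_force: 41.3
```

```bash
python3 go.py 563.7,-233.7,45.6,91.3,-8
```

```text
[ 0.13 -0.06  0.74] [ 0.2  0.  -0.1]
17.55 [ 564.3 -236.6   34.6] [179.8   8.   91.2] [-0.5 -0.1 -1.9] 46.54380896404991 41.33532749450751
```

Call:
{"method": "play_rows", "body": {
  "motion": [
    [[0.05,0,0.2,0,0,0],[0.1,0,0.4,0,0,0],[0.1,0,0.55,0,0,0],[0.1,0,0.55,0,0,0]]
  ]
}}

```text
time: 17.95
tool_pos: [563.9, -236.2, 28.3]
tcp_rot: [179.8, 8.0, 91.2]
ft_force: [-1.1, 0.3, -0.0]
finger_gap: 46.2
grip_force: 41.3
```

Call:
{"method": "play_rows", "body": {
  "motion": [
    [[0,0,0.05,0,0,0],[0,0,0.1,0,0,0],[0,0,0.15,0,0,0],[0,0,0.15,0,0,0]]
  ]
}}

```text
time: 18.35
tool_pos: [564.2, -236.5, 27.3]
tcp_rot: [179.8, 8.0, 91.2]
ft_force: [0.0, 0.4, -0.2]
finger_gap: 46.0
grip_force: 41.3
```

Call:
{"method": "play_rows", "body": {
  "motion": [
    [[0,0,0.05,0,0,0],[0,0,0.1,0,0,0],[0,0,0.1,0,0,0],[0,0,0.1,0,0,0]]
  ]
}}

```text
time: 18.75
tool_pos: [564.5, -236.7, 27.2]
tcp_rot: [179.8, 8.0, 91.2]
ft_force: [-2.7, 2.8, 5.8]
finger_gap: 46.1
grip_force: 41.9
```

Call:
{"method": "play_rows", "body": {
  "motion": [
    [[0,0,0,0,0,0],[0,0,0,0,0,0],[0,0,0,0,0,0],[0,0,0,0,0,0],[0,0,0,0,0,0]]
  ],
  "jaw": 1
}}

```text
time: 19.25
tool_pos: [564.2, -236.6, 26.2]
tcp_rot: [179.8, 8.0, 91.2]
ft_force: [0.8, 0.9, 0.1]
finger_gap: 85.5
grip_force: 0.0
```

Call:
{"method": "play_rows", "body": {
  "motion": [
    [[-0.1,0,-1,0,0,0],[-0.5,0,-3.5,0,0,0],[-1,0,-7.5,0,0,0],[-1.6,0,-11.5,0,0,0],[-2,0,-14,0,0,0]]
  ]
}}

```text
time: 19.75
tool_pos: [565.1, -237.5, 172.6]
tcp_rot: [179.5, 8.1, 91.2]
ft_force: [0.2, -0.9, 1.1]
finger_gap: 85.4
grip_force: 0.0
```

```bash
python3 go.py 545,111,180,98.3,8
```

```text
[34.95 -1.27 -3.87] [ 0.5 16.1 -7. ]
19.75 [ 565.1 -237.5  172.6] [179.5   8.1  91.2] [ 0.2 -0.9  1.1] 85.35556350819944 0.0
```

Call:
{"method": "play_rows", "body": {
  "motion": [
    [[3,-0.1,-0.4,0,2,-1],[7.5,-0.3,-0.8,0,4,-2],[12,-0.5,-1.4,0.1,6,-3],[16.5,-0.6,-1.9,0.2,8,-4],[21,-0.8,-2.4,0.3,10,-5]]
  ]
}}

```text
time: 20.25
tool_pos: [551.0, -24.3, 163.4]
tcp_rot: [-179.7, -2.1, 96.3]
ft_force: [-0.1, 0.2, -0.1]
finger_gap: 85.4
grip_force: 0.0
```

```bash
python3 go.py 545,111,180,98.3,8
```

```text
[13.76  0.87  0.69] [-0.1  5.9 -2. ]
20.25 [551.  -24.3 163.4] [-179.7   -2.1   96.3] [-0.1  0.2 -0.1] 85.39385953812166 0.0
```

Call:
{"method": "play_rows", "body": {
  "motion": [
    [[4.5,0.3,0.2,0,2,-1],[9,0.6,0.4,0,4,-2],[12.5,0.8,0.6,0,5.9,-2],[13.8,0.9,0.7,0,5.9,-2],[13.8,0.9,0.7,0,5.9,-2]]
  ]
}}

```text
time: 20.75
tool_pos: [544.8, 113.5, 160.6]
tcp_rot: [-179.9, -7.9, 98.3]
ft_force: [-0.4, 0.1, 0.6]
finger_gap: 85.6
grip_force: 0.0
```

Call:
{"method": "play_rows", "body": {
  "motion": [
    [[0,0,0,0,0,0],[0,0,0,0,0,0],[0,0,0,0,0,0],[0,0,0,0,0,0],[0,0,0,0,0,0]]
  ]
}}

```text
time: 21.25
tool_pos: [545.1, 111.9, 160.1]
tcp_rot: [-179.8, -7.9, 98.2]
ft_force: [0.7, -0.7, -0.3]
finger_gap: 85.6
grip_force: 0.0
```

```bash
python3 go.py 545,111,59,98.3,8
```

```text
[-1.47  0.02 11.87] [-0.2  0.1 -0.1]
21.25 [545.1 111.9 160.1] [-179.8   -7.9   98.2] [ 0.7 -0.7 -0.3] 85.5534124539954 0.0
```

Call:
{"method": "play_rows", "body": {
  "motion": [
    [[-0.3,0,2,0,0,0],[-0.7,0,5,0,0,0],[-1,0,8,0,0,0],[-1.3,0,10.6,0,0,0],[-1.5,0,11.9,0,0,0]]
  ]
}}

```text
time: 21.75
tool_pos: [542.5, 113.7, 37.4]
tcp_rot: [-179.6, -7.9, 98.2]
ft_force: [-0.7, -1.1, -0.9]
finger_gap: 85.3
grip_force: 0.0
```

Call:
{"method": "play_rows", "body": {
  "motion": [
    [[0,0,0,0,0,0],[0,0,0,0,0,0],[0,0,0,0,0,0],[0,0,0,0,0,0],[0,0,0,0,0,0]]
  ]
}}

```text
time: 22.25
tool_pos: [545.3, 113.9, 41.3]
tcp_rot: [-179.9, -7.9, 98.2]
ft_force: [0.1, 0.6, -0.0]
finger_gap: 85.5
grip_force: 0.0
```

```bash
python3 go.py 545,111,59,98.3,8
```

```text
[-0.04 -0.07  0.08] [-0.1  0.1 -0.1]
22.25 [545.3 113.9  41.3] [-179.9   -7.9   98.2] [ 0.1  0.6 -0. ] 85.46776262162888 0.0
```

Call:
{"method": "play_rows", "body": {
  "motion": [
    [[0,0,0,0,0,0],[0,0,0,0,0,0],[0,0,0,0,0,0],[0,0,0,0,0,0],[0,0,0,0,0,0]]
  ],
  "jaw": 0.15
}}

```text
time: 22.75
tool_pos: [544.5, 113.9, 40.2]
tcp_rot: [-179.8, -7.9, 98.2]
ft_force: [0.4, 0.3, 1.0]
finger_gap: 33.4
grip_force: 39.7
```

Call:
{"method": "play_rows", "body": {
  "motion": [
    [[0,0,0,0,0,0],[0,0,0,0,0,0],[0,0,0,0,0,0]]
  ]
}}

```text
time: 23.05
tool_pos: [544.5, 113.9, 40.3]
tcp_rot: [-179.8, -7.9, 98.2]
ft_force: [0.6, 1.0, 0.9]
finger_gap: 33.4
grip_force: 39.7
```

```bash
python3 go.py 545,111,190,98.3,8 561,-113.7,190,91.3,8
```

```text
[  1.78  -0.03 -13.  ] [-0.1  0.1 -0.1]
[-20.48  -1.63 -16.1 ] [-1.1  0.1  6.8]
23.05 [544.5 113.9  40.3] [-179.8   -7.9   98.2] [0.6 1.  0.9] 33.35217127068662 39.70906865783036
```

Call:
{"method": "play_rows", "body": {
  "motion": [
    [[0.2,0,-1.5,0,0,0],[0.5,0,-4,0,0,0],[1,0,-7.5,0,0,0],[1.5,0,-11,0,0,0],[1.8,0,-13,0,0,0]]
  ]
}}

```text
time: 23.55
tool_pos: [546.0, 113.9, 176.0]
tcp_rot: [179.9, -7.9, 98.2]
ft_force: [0.5, 0.2, 0.4]
finger_gap: 33.2
grip_force: 39.8
```

Call:
{"method": "play_rows", "body": {
  "motion": [
    [[-2,-0.1,-0.3,0,0,1],[-6,-0.4,-0.8,-0.2,0,2],[-10.5,-0.8,-1.5,-0.4,0,4],[-15,-1.1,-2.1,-0.7,0,5],[-19,-1.4,-2.7,-0.9,0,6]]
  ]
}}

```text
time: 24.05
tool_pos: [558.2, -80.0, 173.1]
tcp_rot: [-179.9, -7.9, 92.1]
ft_force: [-0.2, 0.5, -0.9]
finger_gap: 33.2
grip_force: 39.8
```

Call:
{"method": "play_rows", "body": {
  "motion": [
    [[-2,-0.1,-0.3,0,0,0.5],[-3,-0.2,-0.4,0,0,0.8],[-3.3,-0.2,-0.4,-0.1,0,0.8],[-3.3,-0.2,-0.4,-0.1,0,0.8],[-3.3,-0.2,-0.4,-0.1,0,0.8]]
  ]
}}

```text
time: 24.55
tool_pos: [557.7, -110.1, 171.5]
tcp_rot: [-179.9, -7.9, 91.4]
ft_force: [-0.6, 0.6, -0.3]
finger_gap: 33.7
grip_force: 39.8
```

Call:
{"method": "play_rows", "body": {
  "motion": [
    [[0,0,0,0,0,0],[0,0,0,0,0,0],[0,0,0,0,0,0],[0,0,0,0,0,0],[0,0,0,0,0,0]]
  ]
}}

```text
time: 25.05
tool_pos: [557.7, -111.3, 171.4]
tcp_rot: [-179.9, -7.9, 91.4]
ft_force: [0.1, 0.2, -1.0]
finger_gap: 33.7
grip_force: 39.8
```

```bash
python3 go.py 561,-113.7,58.8,91.3,8
```

```text
[-1.8   0.35 12.99] [-0.1  0.1  0.1]
25.05 [ 557.7 -111.3  171.4] [-179.9   -7.9   91.4] [ 0.1  0.2 -1. ] 33.66163521935674 39.75230482639745
```

Call:
{"method": "play_rows", "body": {
  "motion": [
    [[-0.4,0.1,2,0,0,0],[-0.8,0.2,5,0,0,0],[-1.2,0.3,8.5,0,0,0],[-1.6,0.3,11.5,0,0,0],[-1.8,0.3,13,0,0,0]]
  ]
}}

```text
time: 25.55
tool_pos: [558.4, -110.5, 37.0]
tcp_rot: [-179.6, -8.0, 91.3]
ft_force: [0.2, 0.6, -1.0]
finger_gap: 33.6
grip_force: 39.8
```

Call:
{"method": "play_rows", "body": {
  "motion": [
    [[0,0,0,0,0,0],[0,0,0,0,0,0],[0,0,0,0,0,0],[0,0,0,0,0,0],[0,0,0,0,0,0]]
  ]
}}

```text
time: 26.05
tool_pos: [561.3, -111.6, 41.5]
tcp_rot: [-180.0, -7.9, 91.4]
ft_force: [0.4, 0.1, -0.0]
finger_gap: 33.6
grip_force: 39.8
```

Call:
{"method": "play_rows", "body": {
  "motion": [
    [[0,0,0,0,0,0],[0,0,0,0,0,0],[0,0,0,0,0,0],[0,0,0,0,0,0]]
  ]
}}

```text
time: 26.45
tool_pos: [560.3, -111.2, 40.1]
tcp_rot: [-179.9, -7.9, 91.3]
ft_force: [0.5, -0.3, -0.5]
finger_gap: 33.3
grip_force: 39.8
```

```bash
python3 go.py 561,-113.7,39,91.3,8
```

```text
[-0.26  0.07  1.94] [-0.1  0.1  0. ]
26.45 [ 560.3 -111.2   40.1] [-179.9   -7.9   91.3] [ 0.5 -0.3 -0.5] 33.345407599639344 39.80752861127257
```

Call:
{"method": "play_rows", "body": {
  "motion": [
    [[-0.1,0,0.6,0,0,0],[-0.2,0.1,1.2,0,0,0],[-0.2,0.1,1.7,0,0,0],[-0.2,0.1,1.9,0,0,0],[-0.2,0.1,1.9,0,0,0]]
  ]
}}

```text
time: 26.95
tool_pos: [560.8, -110.3, 20.3]
tcp_rot: [-179.8, -7.9, 91.3]
ft_force: [0.2, 0.2, -0.9]
finger_gap: 33.5
grip_force: 39.8
```

Call:
{"method": "play_rows", "body": {
  "motion": [
    [[0,0,0,0,0,0],[0,0,0,0,0,0],[0,0,0,0,0,0]]
  ]
}}

```text
time: 27.25
tool_pos: [561.6, -110.7, 21.4]
tcp_rot: [-179.9, -7.9, 91.3]
ft_force: [0.3, 0.2, -0.8]
finger_gap: 33.6
grip_force: 39.8
```

Call:
{"method": "play_rows", "body": {
  "motion": [
    [[0,0,0.05,0,0,0],[0,0,0.1,0,0,0],[0,0,0.1,0,0,0],[0,0,0.1,0,0,0]]
  ]
}}

```text
time: 27.65
tool_pos: [561.3, -110.4, 20.0]
tcp_rot: [-179.9, -7.9, 91.3]
ft_force: [0.2, -0.4, -0.5]
finger_gap: 33.6
grip_force: 39.8
```

Call:
{"method": "play_rows", "body": {
  "motion": [
    [[0,0,0.05,0,0,0],[0,0,0.1,0,0,0],[0,0,0.1,0,0,0],[0,0,0.1,0,0,0]]
  ]
}}

```text
time: 28.05
tool_pos: [561.3, -110.3, 19.1]
tcp_rot: [-179.9, -7.9, 91.3]
ft_force: [-0.5, 0.2, -0.8]
finger_gap: 33.2
grip_force: 39.8
```

Call:
{"method": "play_rows", "body": {
  "motion": [
    [[0,0,0.05,0,0,0],[0,0,0.1,0,0,0],[0,0,0.1,0,0,0],[0,0,0.1,0,0,0]]
  ]
}}

```text
time: 28.45
tool_pos: [561.4, -110.2, 18.3]
tcp_rot: [-179.9, -7.9, 91.3]
ft_force: [-0.8, -0.3, 3.1]
finger_gap: 33.4
grip_force: 39.7
```

Contact at 18.3, exactly as predicted. Release and rise straight up.

Call:
{"method": "play_rows", "body": {
  "motion": [
    [[0,0,0,0,0,0],[0,0,0,0,0,0],[0,0,0,0,0,0],[0,0,0,0,0,0],[0,0,0,0,0,0]]
  ],
  "jaw": 1
}}

```text
time: 28.95
tool_pos: [561.3, -110.1, 18.0]
tcp_rot: [-179.9, -7.9, 91.3]
ft_force: [0.2, -0.7, -0.8]
finger_gap: 85.6
grip_force: 0.0
```

Call:
{"method": "play_rows", "body": {
  "motion": [
    [[0.1,0,-1,0,0,0],[0.5,0,-3.5,0,0,0],[1,0,-7.5,0,0,0],[1.7,0,-12,0,0,0],[2.3,0,-16.5,0,0,0]]
  ]
}}

```text
time: 29.45
tool_pos: [561.3, -109.9, 187.0]
tcp_rot: [-179.9, -7.9, 91.3]
ft_force: [1.0, -0.0, -0.2]
finger_gap: 85.5
grip_force: 0.0
```

```bash
python3 go.py 536.5,172,210,98.3,0; python3 look.py scene 190 90 310 220 4.5 c1
```

```text
[28.03 -1.81  3.46] [ 0.4 -7.9 -6.9]
29.45 [ 561.3 -109.9  187. ] [-179.9   -7.9   91.3] [ 1.  -0.  -0.2] 85.48499927729404 0.0
```

View pics/c1.png

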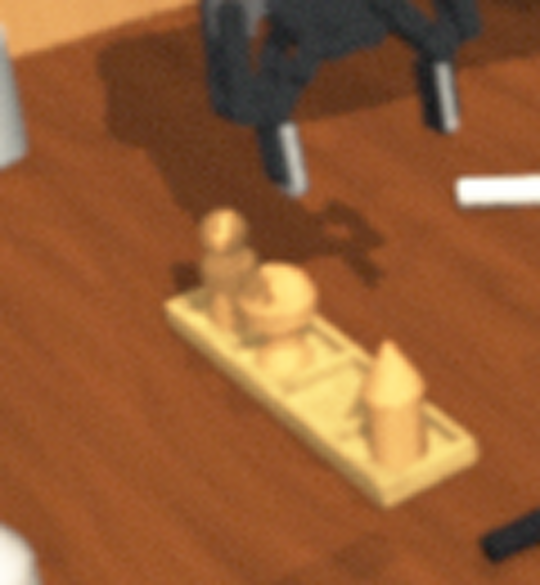

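Doll (crop 228,260), mushroom (285,320) and house (395,410) all stand upright in their bays. The empty bay at (325,400) is for the tower.

Call:
{"method": "play_rows", "body": {
  "motion": [
    [[3,-0.2,0.3,0,-1,-1],[7.5,-0.5,0.9,0.1,-2,-2],[12,-0.8,1.5,0.2,-3.5,-3],[16.5,-1.1,2,0.3,-5,-4.5],[21,-1.4,2.6,0.3,-6,-5.5]]
  ]
}}

```text
time: 30.0
tool_pos: [542.5, 102.8, 188.9]
tcp_rot: [179.8, -1.9, 96.9]
ft_force: [0.3, -0.4, 0.2]
finger_gap: 85.6
grip_force: 0.0
```

```bash
python3 go.py 536.5,172,210,98.3,0
```

```text
[ 6.94  0.24 -0.01] [ 0.2 -1.9 -1.4]
30.0 [542.5 102.8 188.9] [179.8  -1.9  96.9] [ 0.3 -0.4  0.2] 85.60146815949881 0.0
```

Call:
{"method": "play_rows", "body": {
  "motion": [
    [[3.5,0.1,0,0,-1,-0.7],[6,0.2,0,0.2,-1.9,-1.4],[6.9,0.2,0,0.2,-1.9,-1.4],[6.9,0.2,0,0.2,-1.9,-1.4],[6.9,0.2,0,0.2,-1.9,-1.4]]
  ]
}}

```text
time: 30.5
tool_pos: [536.6, 169.0, 190.3]
tcp_rot: [-179.9, 0.0, 98.2]
ft_force: [0.5, 0.0, 0.3]
finger_gap: 85.8
grip_force: 0.0
```

Call:
{"method": "play_rows", "body": {
  "motion": [
    [[0,0,0,0,0,0],[0,0,0,0,0,0],[0,0,0,0,0,0],[0,0,0,0,0,0],[0,0,0,0,0,0]]
  ]
}}

```text
time: 31.0
tool_pos: [536.5, 169.5, 190.2]
tcp_rot: [-179.9, -0.0, 98.2]
ft_force: [0.9, -0.7, 0.0]
finger_gap: 85.8
grip_force: 0.0
```

```bash
python3 go.py 536.5,172,100,98.3,0
```

```text
[ 0.24  0.06 10.89] [-0.1 -0.  -0.1]
31.0 [536.5 169.5 190.2] [-179.9   -0.    98.2] [ 0.9 -0.7  0. ] 85.789403909491 0.0
```

Call:
{"method": "play_rows", "body": {
  "motion": [
    [[0.2,0.1,2,0,0,0],[0.2,0.1,5,0,0,0],[0.2,0.1,8,0,0,0],[0.2,0.1,10,0,0,0],[0.2,0.1,10.9,0,0,0]]
  ]
}}

```text
time: 31.5
tool_pos: [535.2, 171.5, 78.5]
tcp_rot: [-179.7, 0.0, 98.3]
ft_force: [-0.6, -0.9, -0.2]
finger_gap: 85.3
grip_force: 0.0
```

Call:
{"method": "play_rows", "body": {
  "motion": [
    [[0,0,0,0,0,0],[0,0,0,0,0,0],[0,0,0,0,0,0],[0,0,0,0,0,0],[0,0,0,0,0,0]]
  ]
}}

```text
time: 32.0
tool_pos: [537.5, 172.1, 82.2]
tcp_rot: [-180.0, -0.0, 98.3]
ft_force: [-0.1, -0.9, 0.9]
finger_gap: 85.7
grip_force: 0.0
```

Call:
{"method": "play_rows", "body": {
  "motion": [
    [[0,0,0,0,0,0],[0,0,0,0,0,0],[0,0,0,0,0,0]]
  ]
}}

```text
time: 32.3
tool_pos: [536.9, 171.9, 81.2]
tcp_rot: [-179.9, -0.0, 98.3]
ft_force: [0.3, 0.1, -0.7]
finger_gap: 85.2
grip_force: 0.0
```

Call:
{"method": "play_rows", "body": {
  "motion": [
    [[0,0,0,0,0,0],[0,0,0,0,0,0],[0,0,0,0,0,0],[0,0,0,0,0,0],[0,0,0,0,0,0]]
  ],
  "jaw": 0.2
}}

```text
time: 32.8
tool_pos: [537.0, 171.9, 81.3]
tcp_rot: [-179.9, -0.0, 98.3]
ft_force: [0.4, 0.2, 0.8]
finger_gap: 35.3
grip_force: 40.0
```

Call:
{"method": "play_rows", "body": {
  "motion": [
    [[0,0,0,0,0,0],[0,0,0,0,0,0],[0,0,0,0,0,0]]
  ]
}}

```text
time: 33.1
tool_pos: [537.0, 171.9, 81.3]
tcp_rot: [-179.9, -0.0, 98.3]
ft_force: [0.1, -0.2, 1.6]
finger_gap: 34.4
grip_force: 40.0
```

```bash
python3 go.py 536.5,172,101,98.3,0 562.3,-173.7,260,91.3,0
```

```text
[ 0.01 -0.05 -0.1 ] [-0.1 -0.  -0. ]
[-34.57  -2.5  -16.  ] [-0.1 -0.   7. ]
33.1 [537.  171.9  81.3] [-179.9   -0.    98.3] [ 0.1 -0.2  1.6] 34.39983845017349 40.03350009326823
```

Call:
{"method": "play_rows", "body": {
  "motion": [
    [[0,0,-1.5,0,0,0],[0,0,-4,0,0,0],[0,0,-7.5,0,0,0],[0,0,-11,0,0,0],[0,0,-13,0,0,0]]
  ]
}}

```text
time: 33.6
tool_pos: [538.2, 172.2, 215.7]
tcp_rot: [179.9, -0.0, 98.3]
ft_force: [0.0, -0.6, -1.1]
finger_gap: 34.9
grip_force: 40.0
```

Call:
{"method": "play_rows", "body": {
  "motion": [
    [[-2,-0.1,0,0,0,0.5],[-5.5,-0.4,0,0,0,1],[-9.5,-0.7,0,0,0,2],[-13.5,-1,0,0,0,2.8],[-17.5,-1.3,0,0,0,3.5]]
  ]
}}

```text
time: 34.1
tool_pos: [549.2, -4.5, 212.2]
tcp_rot: [-179.9, 0.0, 94.8]
ft_force: [0.4, -0.3, -0.7]
finger_gap: 35.1
grip_force: 40.0
```

Call:
{"method": "play_rows", "body": {
  "motion": [
    [[-4,-0.3,0,0,0,0.8],[-8,-0.6,0,0,0,1.6],[-12,-0.9,0,0,0,2.5],[-15,-1.1,0,0,0,3.2],[-17,-1.2,0,0,0,3.5]]
  ]
}}

```text
time: 34.6
tool_pos: [551.1, -175.9, 212.1]
tcp_rot: [-179.9, 0.0, 91.1]
ft_force: [-0.3, 0.5, -1.5]
finger_gap: 35.2
grip_force: 40.0
```

Call:
{"method": "play_rows", "body": {
  "motion": [
    [[0,0,0,0,0,0],[0,0,0,0,0,0],[0,0,0,0,0,0],[0,0,0,0,0,0],[0,0,0,0,0,0]]
  ]
}}

```text
time: 35.1
tool_pos: [551.7, -172.7, 211.3]
tcp_rot: [-179.9, 0.0, 91.3]
ft_force: [-0.3, 0.6, -1.1]
finger_gap: 35.1
grip_force: 40.0
```

```bash
python3 go.py 562.3,-173.7,103,91.3,0
```

```text
[-0.13  1.08 12.7 ] [-0.1  0.   0. ]
35.1 [ 551.7 -172.7  211.3] [-179.9    0.    91.3] [-0.3  0.6 -1.1] 35.123912239525566 40.036053984076716
```

Call:
{"method": "play_rows", "body": {
  "motion": [
    [[-0.1,0.5,0.5,0,0,0],[-0.1,1.1,3,0,0,0],[-0.1,1.1,6.5,0,0,0],[-0.1,1.1,10,0,0,0],[-0.1,1.1,11.5,0,0,0]]
  ]
}}

```text
time: 35.6
tool_pos: [560.1, -173.1, 91.7]
tcp_rot: [-179.6, -0.1, 91.3]
ft_force: [0.2, 1.2, -1.4]
finger_gap: 35.1
grip_force: 40.1
```

Call:
{"method": "play_rows", "body": {
  "motion": [
    [[0,0,0,0,0,0],[0,0,0,0,0,0],[0,0,0,0,0,0],[0,0,0,0,0,0],[0,0,0,0,0,0]]
  ]
}}

```text
time: 36.1
tool_pos: [563.3, -174.7, 97.7]
tcp_rot: [-180.0, 0.1, 91.3]
ft_force: [-0.5, -0.1, -1.0]
finger_gap: 34.9
grip_force: 40.1
```

Call:
{"method": "play_rows", "body": {
  "motion": [
    [[0,0,0,0,0,0],[0,0,0,0,0,0],[0,0,0,0,0,0]]
  ]
}}

```text
time: 36.4
tool_pos: [562.4, -174.3, 96.2]
tcp_rot: [-179.9, 0.0, 91.3]
ft_force: [0.3, 0.4, -1.8]
finger_gap: 35.2
grip_force: 40.1
```

```bash
python3 go.py 562.3,-173.7,80,91.3,0
```

```text
[0.06 0.   3.49] [-0.1  0.  -0. ]
36.4 [ 562.4 -174.3   96.2] [-179.9    0.    91.3] [ 0.3  0.4 -1.8] 35.202650991435775 40.103439191007055
```

Contact is expected at TCP 59.3.

Call:
{"method": "play_rows", "body": {
  "motion": [
    [[0,0,0.8,0,0,0],[0,0,1.8,0,0,0],[0,0,2.7,0,0,0],[0,0,3.2,0,0,0],[0,0,3.3,0,0,0]]
  ]
}}

```text
time: 36.9
tool_pos: [561.3, -173.9, 61.5]
tcp_rot: [-179.7, -0.1, 91.3]
ft_force: [0.1, -0.4, -1.3]
finger_gap: 34.6
grip_force: 40.1
```

Call:
{"method": "play_rows", "body": {
  "motion": [
    [[0,0,0,0,0,0],[0,0,0,0,0,0],[0,0,0,0,0,0],[0,0,0,0,0,0]]
  ]
}}

```text
time: 37.3
tool_pos: [562.6, -174.4, 63.6]
tcp_rot: [-179.9, 0.0, 91.3]
ft_force: [1.3, 1.1, -0.9]
finger_gap: 35.1
grip_force: 40.1
```

Call:
{"method": "play_rows", "body": {
  "motion": [
    [[0,0,0.05,0,0,0],[0,0,0.1,0,0,0],[0,0,0.15,0,0,0],[0,0,0.15,0,0,0]]
  ]
}}

```text
time: 37.7
tool_pos: [562.2, -174.3, 61.5]
tcp_rot: [-179.9, 0.0, 91.3]
ft_force: [0.5, -0.6, -1.3]
finger_gap: 34.9
grip_force: 40.1
```

Call:
{"method": "play_rows", "body": {
  "motion": [
    [[0,0,0.05,0,0,0],[0,0,0.1,0,0,0],[0,0,0.15,0,0,0],[0,0,0.15,0,0,0]]
  ]
}}

```text
time: 38.1
tool_pos: [562.2, -174.3, 60.0]
tcp_rot: [-179.9, 0.0, 91.3]
ft_force: [-1.1, -0.4, -0.7]
finger_gap: 35.1
grip_force: 40.1
```

Call:
{"method": "play_rows", "body": {
  "motion": [
    [[0,0,0.05,0,0,0],[0,0,0.1,0,0,0],[0,0,0.1,0,0,0],[0,0,0.1,0,0,0]]
  ]
}}

```text
time: 38.5
tool_pos: [562.4, -174.3, 59.3]
tcp_rot: [-179.9, 0.0, 91.3]
ft_force: [0.1, 0.6, 0.2]
finger_gap: 35.0
grip_force: 40.2
```

Call:
{"method": "play_rows", "body": {
  "motion": [
    [[0,0,0.05,0,0,0],[0,0,0.05,0,0,0],[0,0,0.05,0,0,0]]
  ]
}}

```text
time: 38.8
tool_pos: [562.5, -174.4, 59.3]
tcp_rot: [-179.9, 0.0, 91.3]
ft_force: [-1.8, 1.0, 6.0]
finger_gap: 34.8
grip_force: 40.4
```

Call:
{"method": "play_rows", "body": {
  "motion": [
    [[0,0,0,0,0,0],[0,0,0,0,0,0],[0,0,0,0,0,0],[0,0,0,0,0,0],[0,0,0,0,0,0]]
  ],
  "jaw": 1
}}

```text
time: 39.3
tool_pos: [562.2, -174.3, 58.5]
tcp_rot: [-179.9, 0.0, 91.3]
ft_force: [0.2, -0.2, 0.0]
finger_gap: 85.7
grip_force: 0.0
```

Call:
{"method": "play_rows", "body": {
  "motion": [
    [[0,0,-1,0,0,0],[0,0,-3.5,0,0,0],[0,0,-7.5,0,0,0],[0,0,-12,0,0,0],[0,0,-16,0,0,0]]
  ]
}}

```text
time: 39.8
tool_pos: [562.7, -174.3, 221.7]
tcp_rot: [-180.0, 0.0, 91.3]
ft_force: [0.8, 0.0, 0.2]
finger_gap: 85.3
grip_force: 0.0
```

Call:
{"method": "play_rows", "body": {
  "motion": [
    [[0,0,0,0,0,0],[0,0,0,0,0,0],[0,0,0,0,0,0],[0,0,0,0,0,0],[0,0,0,0,0,0]]
  ]
}}

```text
time: 40.3
tool_pos: [561.9, -174.0, 217.0]
tcp_rot: [-179.7, -0.1, 91.3]
ft_force: [-0.2, 0.3, 0.9]
finger_gap: 85.2
grip_force: 0.0
```

```bash
python3 look.py scene 190 90 310 220 4.5 d1
```

```text
(no output)
```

View pics/d1.png

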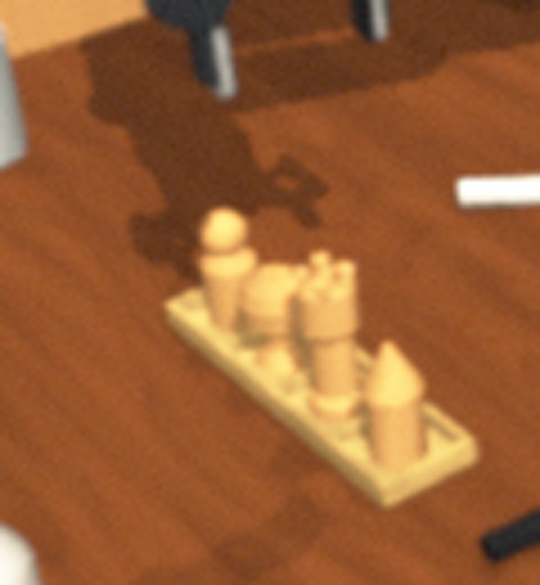

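All four stand upright in their bays: doll (228,265), mushroom (275,320), tower (330,340) and house (395,410). The gripper is clear above them.

```bash
python3 -c "
from bench import job
print(job.hand_in())"
```

```text
the job is handed in; nothing more can be done
None
```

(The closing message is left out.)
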